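# Dial the isolator box, throw its bolt and hook on the lockout plate

### The job

Lock out the welding booth: on the sloping isolator box turn the combination dial left to 11 o'clock, then right to 1 o'clock, then left to 12 o'clock, stopping for a moment on each, and slide the bolt beside it fully home towards the dial. Then take the aluminium lockout plate by its upright fin and hook its oblong eye over the mushroom-headed stud: tilt it to get past the wide head, level it, and leave it lying flat on the stud's block with the stud through the eye. Leave everything else on the bench where it stands.

Things in the scene. Friction and masses are not known exactly. Their poses are not given: they have to be found in the camera images.
- lockbox: Isolator box fixed to the bench: grey enclosure 250 mm wide, 160 mm up its slope, on a dark bracket. Its face slopes: the face's outward normal leans 35 degrees from vertical towards own -x . Origin on the bench below its centre, z up, y left along the face. Dial at own y +55 mm, bolt at -65 mm. An interlock stops the bolt at 5 mm unless the dial is within about 0.15 rad of 12 o'clock.
- dial (a joint): Dial angle, rad: 0 with the pointer at 12 o'clock (straight up the slope), growing clockwise (right) as seen facing it; an hour is 0.524, so 11 o'clock is -0.524, 1 o'clock +0.524. Starts at 0.55 to 0.95; stops at -1.2 and 1.6. Friction 0.06 N m; stays where left. Within 0.15 rad and still for 0.3 s counts as on the mark. Twelve white marks on the face, the one for 12 bigger.
- dial_grip (a point): Point on the dial's axis in its grip bar, 10 mm below the bar's top. Dial: dark disc 64 mm in diameter, its top 12 mm above the face, with an aluminium bar across it 46 mm long, 12 mm thick, standing 28 mm above the disc. x along the bar to its pointer end (black line on the bar, white on the disc), z outward along the face's normal; the frame turns with the dial.
- bolt (a joint): Travel of the bolt in m: 0 at the start, 0.030 fully home; slides along the face towards the dial (the box's own +y). Friction 2 N plus light damping; no spring.
- bolt_grip (a point): Point in the bolt's grip, 10 mm below its top. The grip is an aluminium block 12 mm thick along the sliding direction (y), 34 mm long up the slope (x), its top 40 mm above the face, on a 30 mm wide foot that reaches 7 mm above the face. z outward along the face's normal.
- stud_seat (a point): Foot of the stud: centre of the flat top, 30 mm above the bench, of the dark steel stud block (120 x 120 mm, fixed to the bench). z up. The stud's upright shaft is 10 mm in diameter.
- stud_head (a point): Centre of the top of the stud's flat round head, 22 mm above stud_seat. The head is 34 mm in diameter and 4 mm thick; its underside is 18 mm above stud_seat.
- plate: Loose lockout plate, aluminium, 4 mm thick, about 0.17 kg, flat on the bench. Origin: centre of its eye, at the underside; z up, x towards the fin. Eye 30 mm along x (the 34 mm head does not pass it flat), 44 mm along y; 10 mm rim around it, so the short end is at x -25 mm; the tail, 44 mm wide, ends at x 72 mm. At the start x points away from the robot, within about 0.6 rad.
- plate_fin (a point): Middle of the plate's upright grip fin, 50 mm along x from the eye's centre, 26 mm above the underside. Fin 36 mm along x, 10 mm thick along y, top 38 mm above the underside. Way on: with the fin end raised 25 to 30 degrees, pass the short end's rim under one side of the head up to the shaft, then lower the fin end past the head's other side.
- spraycan: bystander: grey spray can, 56 mm diameter, 150 mm tall; leave it where it is (it may shift by 40 mm at most).
- testpiece: bystander: octagonal steel plate 110 mm across with a 44 mm pipe standing 78 mm tall on it; leave it where it is (it may shift by 40 mm at most).
- hammer: bystander: hammer lying on the bench; leave it where it is (it may shift by 40 mm at most).
- brush: bystander: brush lying on the bench; leave it where it is (it may shift by 40 mm at most).
- angle: bystander: steel angle piece 90 mm long, 42 mm tall; leave it where it is (it may shift by 40 mm at most).
- tipcup: bystander: steel cup, 70 mm diameter, 70 mm tall; leave it where it is (it may shift by 40 mm at most).
- coupon: bystander: flat steel coupon 100 x 50 x 8 mm; leave it where it is (it may shift by 40 mm at most).
Mind the look-alikes: they are no part of the job. Several things look just like the plate: the one meant starts farthest to the robot's left.

How it is judged:
By the outcome, as a careful person would: the job done as asked, in the order asked, and still so for the second after the job is handed in, with the robot touching nothing.
It also fails if it takes over 72 s, if anything falls off the work surface, if the arm or the gripper's body presses on something with over 40 N, if the wrist force passes 120 N, or if a joint passes its speed limit or range.

### The arm

A 7-joint arm with a two-finger parallel gripper is mounted at the origin on the work surface. World frame = base frame: x ahead of the robot, y to its left, z up, the work surface at z = 0. Lengths are in m, angles in rad, forces in N, time in s.
With the tool pointing down it reaches from about 0.425 to 0.875 m from the base axis. Payload 4.7 kg.
Tool frame: the origin (TCP) lies at the very end of the fingers, on their centre line; the grasp point (between the pads) lies 19 mm behind it; x points along the fingers, y is the direction in which the jaws open and shut, and the axes are right-handed (so a half turn about x gives the same grasp; the last joint's range is limited). The gripper opens to 87 mm and grips with 3 to 60 N. Pads are 19 mm wide; open, the fingers measure 117 mm over their backs; the gripper's body (75 mm by 190 mm) begins 51 mm behind the grasp point.
Start: joints at [1.275, 0.321, -0.07, 1.45, 0.023, 1.371, -0.057], TCP at [0.198, -0.619, 0.223] pointing down, gripper open.
Joint ranges: [-2.86, 2.86], [-0.3, 2.09], [-1.38, 1.24], [0.06, 2.45], [-1.56, 4.7], [0.09, 2.05], [-2.69, 2.69]. Speed limits (rad/s): [2.57, 2.57, 3.14, 3.14, 3.14, 3.14, 3.14].

### API

Orientations are given as a rotation vector (axis times angle).
In Python, from bench import ctrl gives the robot as it stands.
- The arm moves only by the tool step_arm, never from a script. Its argument "increments" is one flat list of numbers, 6 for each row, row after row: the shift along the tool's x, y, z in cm, then the turn, a rotation vector about the tool's x, y, z in rad. In form: [tx, ty, tz, ax, ay, az, tx, ty, tz, ax, ay, az, ...]. A call has 1 to 12 rows; each row shifts and turns the commanded pose from where the row before left it, along the tool's axes as they then stand; what a row does not reach is not made up. A row lasts 1/8 s, in which the tool goes at most 62.5 mm and 10.7 degrees, less where a joint would pass 70% of its speed; a pose out of reach is approached as far as the arm can. A call with a gripper value outside its range is refused whole. "fingers" is the opening in per cent of the stroke, from 0 (shut) to 100 (fully open), set as the call begins (left out, the last holds). The fingers move at their own pace and stop on an object; "force" is the grip in N (left out, the last holds). Time passes only in rows, so rows that do not move let the fingers close. It gives the time, the measured TCP pose, the force and the opening at its end, in the units of the state.
- ctrl.get_state(): the state, without advancing time (a new reading comes with each control period).
- ctrl.get_image(name): name is "scene" or "side" or "wrist"; returns the picture (420x560x3 uint8, red, green, blue); there is no depth.
- ctrl.camera_params(name): a dict with "vertical_fov" (degrees; the focal length in pixels is half the picture's height over the tangent of half this angle, whatever the lens; pixels are square), "cx", "cy" (the principal point, pixels), "R" (3x3) and "t" (3): a world point X has camera coordinates R X + t. Camera axes: x right, y down, z forward; pixel columns grow to the right and rows downward; lengths in m; the calibration is good to about 2 mm. A picture is of the moment at which its call begins: read the wrist's pose just before it. camera_params takes no time and is no camera call; for the wrist camera it gives the pose at the moment of the call.
- ctrl.close_job(): hands the job in, once; it reports no verdict.
Trained networks look in the newest picture that a camera, given by its name, has taken for a name from the list of things; names that differ only in an ending like _2 or _b are one class to them, and where a whole thing is asked for, a point or a joint stands for the part that bears it (a point fixed in the world has none). Each returns a list of dicts, best first, with "score" (0 to 1); they miss things now and then, are a little off and sometimes report something else, mostly with a low value. They report only what shows in the picture. A call takes as long as a camera call. They do not tell look-alikes from the thing itself.
- ctrl.search_frame(camera, name): "xyz" ([x, y, z] in m, in the coordinates of the camera as it stood for that picture, good to about 4 mm: the middle of the surface that is visible of it).
- ctrl.silhouettes(camera, name): "pixels" (420x560 bool, what is visible of it).
- ctrl.spot_point(camera, name): "xyz" ([x, y, z] in m, in the coordinates of the camera as it stood for that picture, good to about 4 mm: a listed point, or the origin of a listed thing).
The state is a dict: "time": time; "joint_positions": joint angles; "qd": joint speeds; "joint_torque": joint torques, N m; "position": TCP position; "tool_rot": TCP orientation; "ft_force": force on the tool from outside, world axes, zero at the start; "torque": the same for the moment, N m; "grip_width": opening from 0.0 (shut) to 1.0 (fully open).
Only numpy, scipy, OpenCV 4.12 (cv2) and the standard library are available. Lean on these libraries where they do the work, as an engineer would, in place of code of your own. Each camera call takes 0.05 s, during which the arm holds its last target.

## Working session

There is one attempt and no reset: what is moved stays moved. The work goes in short steps, Python scripts to look and compute and a tool call to move; the robot and the scene stay as the last step left them, time stands still between calls to the robot, and variables do not carry over. Pictures are saved under pics/ and viewed, and the job is handed in when it is done.

Besides the shell and the picture viewer there is one more tool, called after "Request:" as name(argument=value, ...) on one line, values as JSON. step_arm: Moves the arm, as the interface text tells. Its arguments: {"type":"object","properties":{"increments":{"type":"array","items":{"type":"number"}},"fingers":{"type":"number"},"force":{"type":"number"}},"required":["increments"]}

```bash
ls; mkdir -p pics; cat > h.py <<'E'
import numpy as np, cv2
from scipy.spatial.transform import Rotation as Ro
from bench import ctrl
def snap(n,fn):
    im=ctrl.get_image(n); cv2.imwrite('pics/'+fn,im[:,:,::-1]); return im
def w(cam,p):
    c=ctrl.camera_params(cam); return np.array(c['R']).T@(np.array(p)-np.array(c['t']))
E
python3 - <<'E'
from h import *
s=ctrl.get_state(); print(s)
for n in ['scene','side','wrist']:
    snap(n,n+'0.png'); c=ctrl.camera_params(n); print(n,c)
E
```

```text
pics
{'time': 0.0, 'joint_positions': array([ 1.27513226,  0.32186205, -0.07010339,  1.45169713,  0.02261487,
        1.37075393, -0.05693993]), 'qd': array([-4.69885342e-04,  1.96097186e-04, -6.83435438e-04,  1.03851805e-03,
       -9.42917676e-04,  4.34949957e-04, -3.37817277e-05]), 'joint_torque': array([ 7.71268951e-04, -4.91284561e+01, -4.03220225e-01, -3.12536144e+01,
       -6.37623598e-02,  4.37272363e-02,  1.62269348e-04]), 'position': array([ 0.19793308, -0.61855246,  0.22142517]), 'tool_rot': array([ 2.05475652,  0.32285833, -2.05559244]), 'ft_force': array([ 0.19283219,  0.71605061, -0.37454615]), 'torque': array([-0.0266538 , -0.02386669, -0.0332084 ]), 'grip_width': 0.9999763432574041}
scene {'vertical_fov': 48.62305842332172, 'cx': 275.05871548567467, 'cy': 206.52666840217708, 'R': array([[-0.31786517,  0.94804714,  0.01297542],
       [ 0.80069607,  0.2757397 , -0.53183966],
       [-0.5077869 , -0.15866393, -0.84674566]]), 't': array([ 0.21449858, -0.36025607,  1.6509947 ])}
side {'vertical_fov': 47.765037941282436, 'cx': 287.90698168042076, 'cy': 206.63526888596996, 'R': array([[-0.99533877, -0.0942347 ,  0.02050724],
       [-0.07620715,  0.63821252, -0.76607914],
       [ 0.05910326, -0.76407107, -0.64241902]]), 't': array([0.5382034 , 0.17570271, 1.30641329])}
wrist {'vertical_fov': 66.68232003136134, 'cx': 281.8771606010841, 'cy': 206.3925257433044, 'R': array([[ 0.30549835, -0.95219013, -0.00217177],
       [-0.91489732, -0.29416397,  0.27646057],
       [-0.26388188, -0.0824713 , -0.96102281]]), 't': array([-0.64804656, -0.03292443,  0.39090175])}
```

View pics/scene0.png

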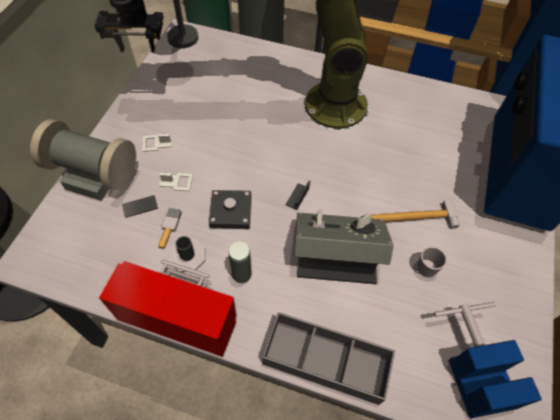

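View pics/side0.png

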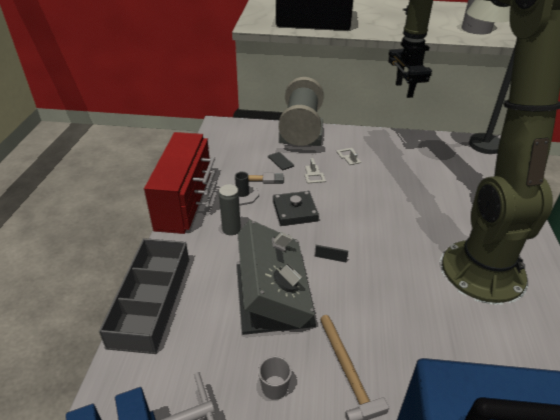

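```bash
python3 - <<'E'
from h import *
for cam in ['scene','side']:
  for n in ['lockbox','dial_grip','bolt_grip','stud_seat','stud_head','plate','plate_fin']:
    for r in ctrl.spot_point(cam,n)[:5]: print(cam,n,round(r['score'],2),w(cam,r['xyz']).round(4))
for n in ['spraycan','testpiece','hammer','brush','angle','tipcup','coupon']:
    for r in ctrl.search_frame('scene',n)[:2]: print(n,round(r['score'],2),w('scene',r['xyz']).round(3))
E
```

```text
scene lockbox 0.79 [0.5615 0.1519 0.0033]
scene dial_grip 0.72 [0.5147 0.1959 0.1397]
scene dial_grip 0.17 [ 0.4782 -0.3655  0.0074]
scene bolt_grip 0.59 [0.5439 0.0767 0.137 ]
scene bolt_grip 0.41 [ 0.6505 -0.339  -0.0015]
scene stud_seat 0.94 [ 0.5401 -0.1872  0.0238]
scene stud_head 0.86 [ 0.5322 -0.1919  0.0563]
scene plate 0.95 [ 0.4811 -0.368   0.0034]
scene plate 0.87 [ 0.3724 -0.5397  0.    ]
scene plate_fin 0.82 [ 0.4957 -0.4199  0.0296]
scene plate_fin 0.57 [ 0.353  -0.4928  0.0297]
side lockbox 0.73 [ 0.5625  0.1506 -0.0007]
side dial_grip 0.67 [0.5198 0.1946 0.1397]
side bolt_grip 0.78 [0.5447 0.0744 0.1439]
side bolt_grip 0.15 [ 0.483  -0.3673 -0.0006]
side stud_seat 0.62 [ 0.5394 -0.1948  0.0283]
side stud_seat 0.18 [ 0.4936 -0.4208  0.0249]
side stud_head 0.86 [ 0.5345 -0.185   0.0521]
side plate 0.79 [ 0.4806 -0.3686 -0.0061]
side plate 0.55 [ 0.3771 -0.5389 -0.0015]
side plate 0.17 [ 0.5414 -0.1951  0.0292]
side plate_fin 0.5 [ 0.4956 -0.4185  0.0259]
side plate_fin 0.47 [ 0.3518 -0.4907  0.0285]
spraycan 0.69 [ 0.736 -0.077  0.131]
testpiece 0.92 [ 0.714 -0.243  0.004]
hammer 0.55 [0.369 0.374 0.024]
brush 0.81 [ 0.641 -0.332  0.023]
brush 0.36 [0.53  0.201 0.138]
angle 0.76 [ 0.421 -0.012  0.007]
tipcup 0.57 [0.521 0.403 0.047]
coupon 0.81 [ 0.614 -0.454  0.011]
```

```bash
python3 - <<'E'
from h import *
s=ctrl.get_state(); print(s['time'],Ro.from_rotvec(s['tool_rot']).as_matrix().round(3))
im=cv2.imread('pics/scene0.png'); cv2.imwrite('pics/z1.png',cv2.resize(im[185:285,280:400],None,fx=5,fy=5,interpolation=2))
cv2.imwrite('pics/z3.png',cv2.resize(im[120:270,110:270],None,fx=4,fy=4,interpolation=2))
im=cv2.imread('pics/side0.png'); cv2.imwrite('pics/z2.png',cv2.resize(im[210:330,230:330],None,fx=5,fy=5,interpolation=2))
E
```

```text
1.2 [[-0.     0.305 -0.952]
 [-0.    -0.952 -0.305]
 [-1.     0.     0.   ]]
```

View pics/z1.png

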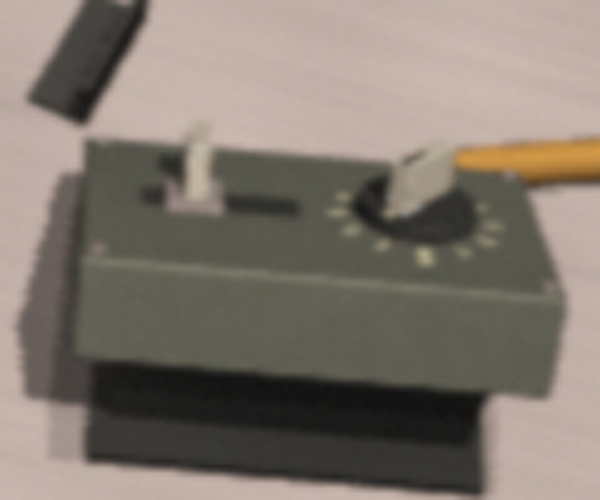

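View pics/z2.png

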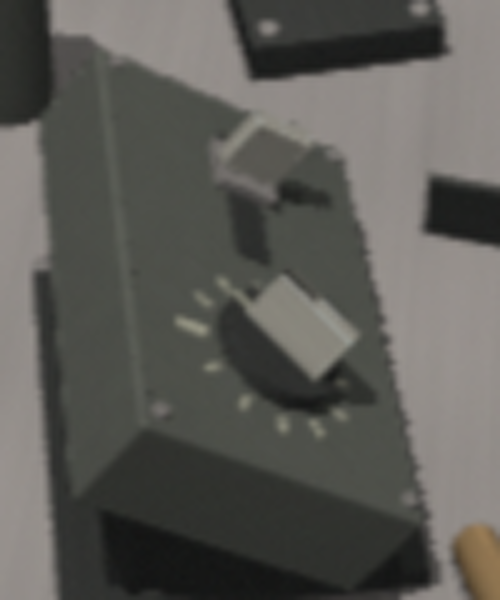

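View pics/z3.png

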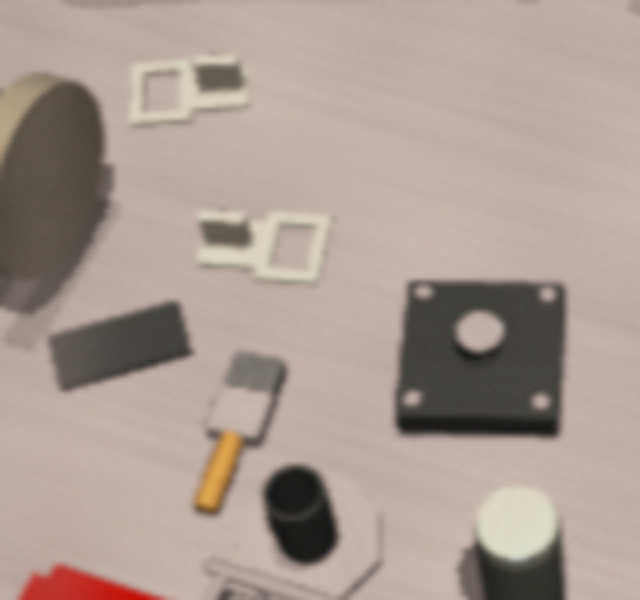

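View pics/wrist0.png

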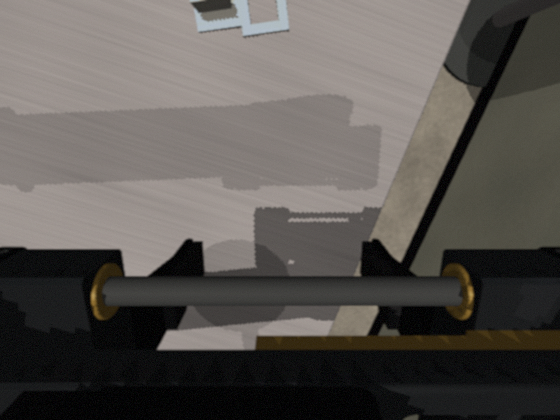

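```bash
cat >> h.py <<'E'
from scipy.spatial.transform import Slerp
def pose():
    s=ctrl.get_state(); return np.array(s['position']),Ro.from_rotvec(s['tool_rot'])
def plan(wps,start=None,pd=2,rd=3):
    """wps: list of (pos,Rot,nrows). prints rows"""
    p,R=start if start else pose(); out=[]
    for tp,TR,n in wps:
        p0,R0=p.copy(),R; sl=Slerp([0,1],Ro.concatenate([R0,TR]))
        for k in range(1,n+1):
            gp=p0+(np.array(tp)-p0)*k/n; gR=sl(k/n)
            d=np.round(R.inv().apply(gp-p)*100,pd); a=np.round((R.inv()*gR).as_rotvec(),rd)
            out.append(np.r_[d,a]+0.); p=p+R.apply(d/100); R=R*Ro.from_rotvec(a)
    for i in range(0,len(out),12):
        c=out[i:i+12]; print(len(c),'['+',  '.join(','.join('%g'%v for v in r) for r in c)+']')
    print('max/row mm',max(np.linalg.norm(r[:3]) for r in out)*10,'rad',max(np.linalg.norm(r[3:]) for r in out))
    return p,R
S,C=np.sin(np.radians(35)),np.cos(np.radians(35))
def box(yaw):
    Rz=Ro.from_euler('z',yaw); return Rz.apply([-S,0,C]),Rz.apply([C,0,S]),Rz.apply([0,-1,0]) # n,u,right
def toolface(yaw,th):
    n,u,r=box(yaw); z=np.cos(th)*u+np.sin(th)*r; x=-n; y=np.cross(z,x)
    return Ro.from_matrix(np.c_[x,y,z])
def down(az): # tool down with tool y at azimuth az
    y=[np.cos(az),np.sin(az),0]; x=[0,0,-1.]; return Ro.from_matrix(np.c_[x,y,np.cross(x,y)])
def rel(a,b): pass
E
python3 - <<'E'
from h import *
n,u,r=box(.22); T=toolface(.22,.75); D=np.array([.517,.195,.14])
V=D+n*.13
print(V)
W1=[.5,-.25,.36]
plan([(W1,down(np.radians(-72+50)),12),(V,T,14)])
E
```

```text
[0.44423227 0.17872772 0.24648977]
12 [-1.15,-2.16,-3.33,-0.073,0,0,  -1.14,-1.92,-3.49,-0.073,0,0,  -1.15,-1.65,-3.61,-0.073,0,0,  -1.14,-1.39,-3.72,-0.073,0,0,  -1.15,-1.11,-3.82,-0.073,0,0,  -1.14,-0.83,-3.88,-0.074,0,0,  -1.15,-0.54,-3.94,-0.073,0,0,  -1.14,-0.25,-3.96,-0.073,0,0,  -1.15,0.04,-3.98,-0.073,0,0,  -1.14,0.33,-3.96,-0.073,0,0,  -1.15,0.61,-3.92,-0.073,0,0,  -1.15,0.9,-3.87,-0.073,0,0]
12 [0.81,-1.52,-2.69,-0.098,-0.005,0.047,  0.73,-1.28,-2.83,-0.099,-0.005,0.047,  0.66,-1.03,-2.95,-0.098,-0.005,0.047,  0.61,-0.76,-3.04,-0.098,-0.006,0.048,  0.56,-0.49,-3.11,-0.099,-0.005,0.047,  0.52,-0.21,-3.14,-0.098,-0.005,0.047,  0.51,0.08,-3.15,-0.098,-0.005,0.047,  0.5,0.36,-3.13,-0.099,-0.005,0.047,  0.5,0.65,-3.09,-0.098,-0.005,0.048,  0.54,0.92,-3.01,-0.099,-0.005,0.047,  0.56,1.19,-2.91,-0.098,-0.005,0.047,  0.61,1.44,-2.78,-0.098,-0.005,0.047]
2 [0.68,1.67,-2.64,-0.099,-0.006,0.047,  0.74,1.9,-2.46,-0.098,-0.005,0.047]
max/row mm 41.43199246958804 rad 0.109754270987511
```

Request:
step_arm(increments=[-1.15,-2.16,-3.33,-0.073,0,0,-1.14,-1.92,-3.49,-0.073,0,0,-1.15,-1.65,-3.61,-0.073,0,0,-1.14,-1.39,-3.72,-0.073,0,0,-1.15,-1.11,-3.82,-0.073,0,0,-1.14,-0.83,-3.88,-0.074,0,0,-1.15,-0.54,-3.94,-0.073,0,0,-1.14,-0.25,-3.96,-0.073,0,0,-1.15,0.04,-3.98,-0.073,0,0,-1.14,0.33,-3.96,-0.073,0,0,-1.15,0.61,-3.92,-0.073,0,0,-1.15,0.9,-3.87,-0.073,0,0], fingers=60)

```text
time: 2.7
position: [0.5012, -0.2477, 0.3609]
tool_rot: [1.483, 1.005, -1.483]
ft_force: [0.6, -0.1, -0.8]
grip_width: 0.6
```

Request:
step_arm(increments=[0.81,-1.52,-2.69,-0.098,-0.005,0.047,0.73,-1.28,-2.83,-0.099,-0.005,0.047,0.66,-1.03,-2.95,-0.098,-0.005,0.047,0.61,-0.76,-3.04,-0.098,-0.006,0.048,0.56,-0.49,-3.11,-0.099,-0.005,0.047,0.52,-0.21,-3.14,-0.098,-0.005,0.047,0.51,0.08,-3.15,-0.098,-0.005,0.047,0.5,0.36,-3.13,-0.099,-0.005,0.047,0.5,0.65,-3.09,-0.098,-0.005,0.048,0.54,0.92,-3.01,-0.099,-0.005,0.047,0.56,1.19,-2.91,-0.098,-0.005,0.047,0.61,1.44,-2.78,-0.098,-0.005,0.047])

```text
time: 4.2
position: [0.5157, 0.1117, 0.2612]
tool_rot: [0.735, 1.056, -0.406]
ft_force: [1.1, -0.2, -0.5]
grip_width: 0.602
```

Request:
step_arm(increments=[0.68,1.67,-2.64,-0.099,-0.006,0.047,0.74,1.9,-2.46,-0.098,-0.005,0.047,0,0,0,0,0,0])

```text
time: 4.58
position: [0.5132, 0.1753, 0.243]
tool_rot: [0.602, 1.036, -0.225]
ft_force: [0.3, 0.1, -0.1]
grip_width: 0.598
```

```bash
python3 - <<'E'
from h import *
s=ctrl.get_state(); print(s['time'],s['position'],s['joint_positions'].round(2)); print(pose()[1].as_matrix().round(3)); print(toolface(.22,.75).as_matrix().round(3))
im=snap('wrist','w1.png')
for n in ['dial_grip','bolt_grip','lockbox']:
    for r in ctrl.spot_point('wrist',n)[:3]: print(n,round(r['score'],2),w('wrist',r['xyz']).round(4))
E
```

```text
4.575 [0.51315925 0.17529798 0.24302718] [-0.28 -0.3  -0.16  2.14  0.11  0.78  0.49]
[[ 0.504  0.449  0.738]
 [ 0.102  0.818 -0.567]
 [-0.858  0.361  0.367]]
[[ 0.56   0.385  0.734]
 [ 0.125  0.836 -0.534]
 [-0.819  0.391  0.42 ]]
dial_grip 0.8 [0.5159 0.1966 0.1425]
bolt_grip 0.83 [0.5484 0.0727 0.143 ]
lockbox 0.91 [0.5665 0.1478 0.0023]
```

View pics/w1.png

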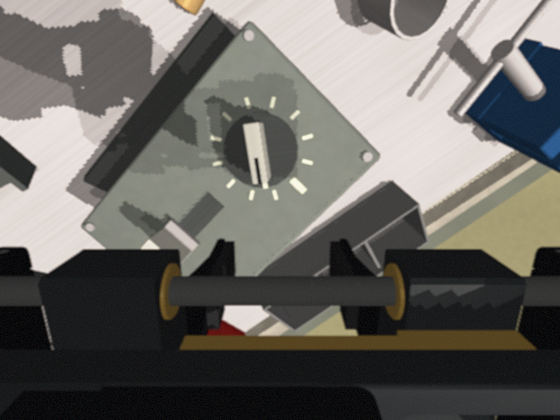

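```bash
cat >> h.py <<'E'
def ray(cam,px,c=None):
    c=c or ctrl.camera_params(cam); f=210/np.tan(np.radians(c['vertical_fov']/2)); R=np.array(c['R'])
    d=R.T@np.array([(px[0]-c['cx'])/f,(px[1]-c['cy'])/f,1]); o=-R.T@np.array(c['t']); return o,d
def onplane(cam,px,P,n,c=None):
    o,d=ray(cam,px,c); return o+d*(np.dot(np.array(P)-o,n)/np.dot(d,n))
def proj(cam,X,c=None):
    c=c or ctrl.camera_params(cam); f=210/np.tan(np.radians(c['vertical_fov']/2)); q=np.array(c['R'])@np.array(X)+c['t']
    return np.array([c['cx']+f*q[0]/q[2],c['cy']+f*q[1]/q[2]])
E
python3 - <<'E'
from h import *
im=cv2.imread('pics/w1.png'); cv2.imwrite('pics/w1z.png',cv2.resize(im[80:230,180:330],None,fx=4,fy=4,interpolation=2))
D=np.array([.5165,.1958,.141]); yaw=.22
for it in range(4):
    n,u,r=box(yaw); P=D-.030*n
    A,B,Cc=[onplane('wrist',p,P,n) for p in [(249,36),(368,157),(90,227)]]
    v=A-Cc; yaw=np.arctan2(-v[0],v[1]); print(yaw,np.linalg.norm(v),np.linalg.norm(B-A),v)
# full: angle via in-plane
n,u,r=box(yaw); P=D-.03*n
print('12 mark',[np.arctan2(*( [np.dot(onplane('wrist',(298,186),P,n)-P,k) for k in (r,u)]))])
print(A,B,Cc,'mid own', (B+Cc)/2)
E
```

```text
0.22500154516412277 0.22852366200634724 0.14011256741032213 [-0.05098511  0.22276207 -0.00080031]
0.22597186860823962 0.22887320210716586 0.14003150241004167 [-5.12798595e-02  2.23054465e-01 -1.55502754e-04]
0.22616011665722655 0.22894137760731645 0.14001578804181075 [-5.13371471e-02  2.23111297e-01 -3.01773814e-05]
0.2261966378122773 0.22895461771509507 0.14001273984391197 [-5.13482651e-02  2.23122327e-01 -5.85491633e-06]
12 mark [np.float64(0.0704616867276867)]
[0.46676331 0.24251643 0.07777268] [0.57843047 0.26868335 0.15808025] [0.51811158 0.01939411 0.07777854] mid own [0.54827102 0.14403873 0.11792939]
```

View pics/w1z.png

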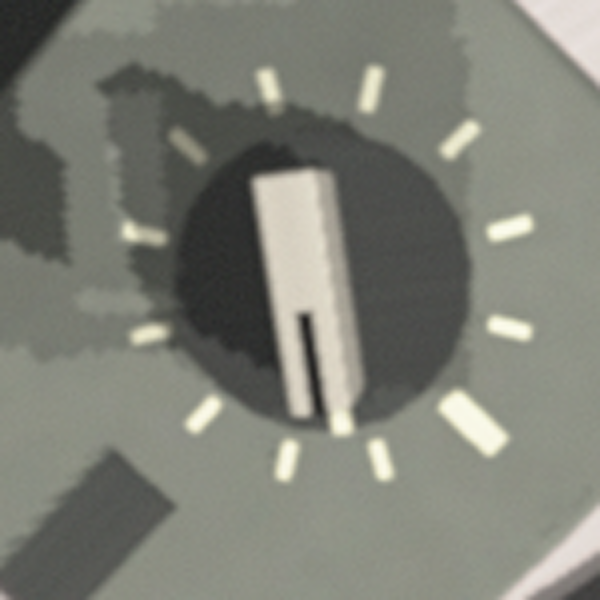

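```bash
python3 - <<'E'
from h import *
yaw=.226; n,u,r=box(yaw); D=np.array([.5165,.1958,.141])
z=lambda p:(180+p[0]/4-.4,80+p[1]/4-.4)
P0=np.array([0.548271,0.144039,0.117929]) # on face
c=onplane('wrist',z((329,279)),P0,n)
print('foot',c,'grip pred',c+.03*n, 'net',D,'offsets own',np.dot(c-P0,-r),np.dot(c-P0,u))
ang=lambda q,c0:np.arctan2(np.dot(q-c0,r),np.dot(q-c0,u))
for nm,p,h in [('12',(474,423),0),('6',(187,145),0),('9?',(203,415),0),('white',(341,422),.012),('blackend',(320,415),.04),('blackst',(303,312),.04)]:
    q=onplane('wrist',z(p),P0+h*n,n); print(nm,ang(q,c+h*n),np.linalg.norm(q-c-h*n))
q1=onplane('wrist',z((284,176)),P0+.04*n,n);q2=onplane('wrist',z((310,417)),P0+.04*n,n); print(ang(q2,q1),np.linalg.norm(q2-q1),(q1+q2)/2-.01*n)
B=onplane('wrist',(180,234),P0+.04*n,n); print('bolt',B-.01*n)
E
```

```text
foot [0.53530437 0.19776265 0.11750996] grip pred [0.51853465 0.19390682 0.14208453] net [0.5165 0.1958 0.141 ] offsets own 0.055263063710374837 -0.0007305652769890368
12 0.012145813558459655 0.04510793867217069
6 3.127744957980785 0.04148257804296691
9? 1.567896647339728 0.04217045741992689
white 0.6836376906217969 0.02980779595862706
blackend 0.6862741850435701 0.023379205280471514
blackst 0.8437950732048075 0.003485587836955387
0.7168939838908026 0.045271730372223325 [0.51881214 0.19233819 0.14202776]
bolt [0.53893942 0.10487294 0.14203907]
```

```bash
cat >> h.py <<'E'
YAW=.226; D=np.array([.5187,.193,.142]); P0=np.array([0.548271,0.144039,0.117929])
N,U,RR=box(YAW); BG=P0+.065*RR+.03*N
E
python3 - <<'E'
from h import *
T=toolface(YAW,.70)
plan([(D+.03*N,T,6),(D-.014*N,T,4)])
E
```

```text
10 [1.03,-0.34,-0.81,-0.018,-0.006,0.01,  1.02,-0.34,-0.82,-0.017,-0.007,0.01,  1.02,-0.33,-0.83,-0.018,-0.006,0.01,  1,-0.33,-0.85,-0.018,-0.006,0.009,  1,-0.33,-0.86,-0.018,-0.007,0.01,  0.99,-0.31,-0.87,-0.017,-0.006,0.01,  1.1,0,0,0,0,0,  1.1,0,0,0,0,0,  1.1,0,0,0,0,0,  1.1,0,0,0,0,0]
max/row mm 13.595955280891445 rad 0.021748563170931545
```

Request:
step_arm(increments=[1.03,-0.34,-0.81,-0.018,-0.006,0.01,1.02,-0.34,-0.82,-0.017,-0.007,0.01,1.02,-0.33,-0.83,-0.018,-0.006,0.01,1,-0.33,-0.85,-0.018,-0.006,0.009,1,-0.33,-0.86,-0.018,-0.007,0.01,0.99,-0.31,-0.87,-0.017,-0.006,0.01,0,0,0,0,0,0])

```text
time: 5.65
position: [0.5011, 0.1884, 0.1648]
tool_rot: [0.534, 0.984, -0.136]
ft_force: [-0.1, -0.3, 0.4]
grip_width: 0.598
```

```bash
python3 - <<'E'
from h import *
s=ctrl.get_state(); print(s['time'],s['position'],D+.03*N,s['joint_positions'].round(2)); T=toolface(YAW,.7)
print((pose()[1].inv()*T).as_rotvec())
im=snap('wrist','w2.png')
plan([(D-.014*N,T,5)])
E
```

```text
5.65 [0.50107749 0.18844104 0.1648425 ] [0.50193028 0.18914417 0.16657456] [-0.29 -0.28 -0.21  2.32  0.21  0.52  0.44]
[-0.00032038 -0.00184569  0.00243742]
5 [0.87,0.01,0.01,0,0,0,  0.87,0.01,0,0,0,0,  0.88,0.01,0.01,0,-0.001,0.001,  0.87,0.01,0,0,0,0,  0.87,0.02,0.01,-0.001,0,0]
max/row mm 8.80113629027525 rad 0.001414213562373095
```

View pics/w2.png

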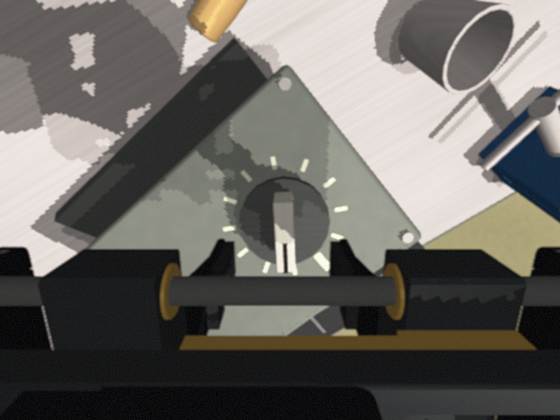

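Request:
step_arm(increments=[0.87,0.01,0,0,0,0,0.87,0.01,0,0,0,0,0.88,0.01,0.01,0,0,0,0.87,0.01,0,0,0,0,0.85,0.01,0.01,0,0,0])

```text
time: 6.32
position: [0.5262, 0.1956, 0.1297]
tool_rot: [0.534, 0.983, -0.133]
ft_force: [0.4, -0.2, -0.6]
grip_width: 0.602
```

Request:
step_arm(increments=[0,0,0,0,0,0,0,0,0,0,0,0,0,0,0,0,0,0,0,0,0,0,0,0], fingers=0, force=25)

```text
time: 6.82
position: [0.526, 0.1957, 0.1308]
tool_rot: [0.534, 0.982, -0.133]
ft_force: [-0.3, 0.8, -0.6]
grip_width: 0.232
```

```bash
python3 - <<'E'
from h import *
s=ctrl.get_state(); print(s['time'],s['position'],D-.014*N,s['joint_positions'].round(2),s['ft_force'],s['torque'],s['grip_width']); T=toolface(YAW,.7)
print((pose()[1].inv()*T).as_rotvec())
E
```

```text
6.825 [0.5260201  0.19567954 0.13081047] [0.52652587 0.19479939 0.13053187] [-0.25 -0.17 -0.24  2.31  0.29  0.42  0.37] [-0.3254237   0.81274088 -0.64546045] [-0.0570987   0.53394701 -0.02071176] 0.23160277593291964
[ 0.00092681 -0.00077616 -0.00050727]
```

Request:
step_arm(increments=[0,0,0,0,0,0,0,0,0,0,0,0,0,0,0,0,0,0,0,0,0,-0.1,0,0,0,0,0,-0.14,0,0,0,0,0,-0.14,0,0,0,0,0,-0.14,0,0,0,0,0,-0.14,0,0,0,0,0,-0.14,0,0,0,0,0,-0.14,0,0,0,0,0,-0.14,0,0,0,0,0,-0.14,0,0])

```text
time: 8.32
position: [0.5252, 0.1986, 0.1306]
tool_rot: [-0.59, 0.881, 0.462]
ft_force: [-6.3, 6.4, 1.6]
grip_width: 0.137
```

```bash
cat >> h.py <<'E'
def th():
    z=pose()[1].as_matrix()[:,2]; return np.arctan2(z@RR,z@U)
E
python3 - <<'E'
from h import *
s=ctrl.get_state(); print(s['time'],th(),s['position'],s['joint_positions'].round(2),s['ft_force'],s['torque'],s['grip_width'])
E
```

```text
8.325 -0.526951168759346 [0.52521936 0.19861965 0.13061326] [-0.45 -0.17 -0.06  2.31  0.36  0.43  1.53] [-6.34292638  6.38038266  1.56236123] [1.122962   1.35876114 0.78748171] 0.1366398682820838
```

Request:
step_arm(increments=[0,0,0,0,0,0,0,0,0,0,0,0,0,0,0,0,0,0,0,0,0,0,0,0,0,0,0,0,0,0])

```text
time: 8.95
position: [0.5252, 0.1986, 0.1306]
tool_rot: [-0.586, 0.882, 0.46]
ft_force: [-4.5, 3.9, 0.7]
grip_width: 0.139
```

```bash
python3 - <<'E'
from h import *
s=ctrl.get_state(); print(s['time'],th(),s['position'],s['ft_force'],s['torque'])
a=snap('wrist','w3.png');b=snap('side','s3.png')
cv2.imwrite('pics/c3.png',np.hstack([cv2.resize(a[120:300,180:380],(500,450),interpolation=2),cv2.resize(b[210:330,230:330],(300,450),interpolation=2)])[:,:,::-1])
E
```

```text
8.95 -0.5231198918697931 [0.52518751 0.19860247 0.13056032] [-4.49594311  3.89104203  0.74309045] [0.91143125 1.29181232 0.83466041]
```

View pics/c3.png

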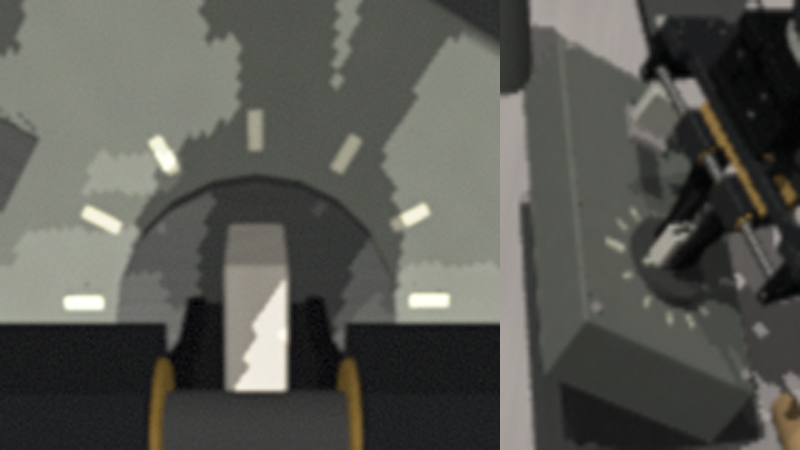

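Request:
step_arm(increments=[0,0,0,0.13,0,0,0,0,0,0.13,0,0,0,0,0,0.13,0,0,0,0,0,0.13,0,0,0,0,0,0.13,0,0,0,0,0,0.13,0,0,0,0,0,0.13,0,0,0,0,0,0.14,0,0,0,0,0,0,0,0,0,0,0,0,0,0,0,0,0,0,0,0,0,0,0,0,0,0])

```text
time: 10.55
position: [0.5259, 0.1956, 0.1306]
tool_rot: [0.375, 0.984, -0.047]
ft_force: [-5.2, -2.7, 5.1]
grip_width: 0.137
```

```bash
python3 - <<'E'
from h import *
s=ctrl.get_state(); print(s['time'],th(),s['position'],s['ft_force'],s['torque'])
E
```

```text
10.55 0.5264178412770695 [0.52592349 0.19560578 0.13056288] [-5.15738007 -2.66511276  5.06650718] [-0.24777702  0.83219598 -0.16650658]
```

Request:
step_arm(increments=[0,0,0,0,0,0])

```text
time: 10.68
position: [0.5259, 0.1956, 0.1306]
tool_rot: [0.375, 0.984, -0.047]
ft_force: [-4.5, -1.9, 4.1]
grip_width: 0.138
```

```bash
python3 - <<'E'
from h import *
s=ctrl.get_state(); print(s['time'],th(),s['position'],s['ft_force'],s['torque'])
E
```

```text
10.675 0.5263920656525188 [0.52593425 0.19564576 0.13058195] [-4.46805815 -1.92778722  4.11827957] [-0.24646246  0.82084212 -0.08739244]
```

Now left to 12, hold, then open and look.

Request:
step_arm(increments=[0,0,0,-0.13,0,0,0,0,0,-0.13,0,0,0,0,0,-0.13,0,0,0,0,0,-0.13,0,0,0,0,0,0,0,0,0,0,0,0,0,0,0,0,0,0,0,0,0,0,0,0,0,0,0,0,0,0,0,0])

```text
time: 11.8
position: [0.5259, 0.1972, 0.1309]
tool_rot: [-0.099, 0.956, 0.207]
ft_force: [-3.9, 4.3, 2.6]
grip_width: 0.136
```

```bash
python3 - <<'E'
from h import *
s=ctrl.get_state(); print(s['time'],th(),s['position'],s['ft_force'],s['torque'])
snap('wrist','w4.png')
T=toolface(YAW,0)
print('BG',BG)
p,R=pose()
plan([(p+.06*N,R,4)])
E
```

```text
11.8 0.008982482849431138 [0.52591761 0.19717463 0.1308548 ] [-3.88300278  4.3044129   2.60319543] [0.80604401 0.99744461 0.67416393]
BG [0.54606655 0.07683609 0.14250356]
4 [-1.5,0,0,0,0,0,  -1.5,0.01,0,0,0,0,  -1.5,0,0,0,0,0,  -1.5,0.01,0,0,0,0]
max/row mm 15.000333329629713 rad 0.0
```

View pics/w4.png

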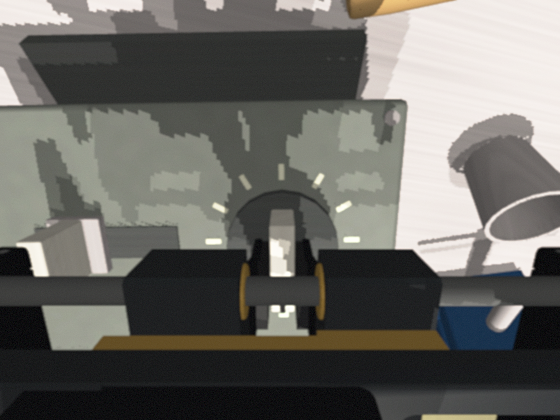

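Request:
step_arm(increments=[0,0,0,0,0,0,0,0,0,0,0,0,0,0,0,0,0,0,0,0,0,0,0,0], fingers=50)

```text
time: 12.35
position: [0.526, 0.1952, 0.1302]
tool_rot: [-0.1, 0.958, 0.204]
ft_force: [-0.9, 0.4, -0.7]
grip_width: 0.466
```

Request:
step_arm(increments=[-1,0,0,0,0,0,-1.5,0,0,0,0,0,-1.5,0,0,0,0,0])

```text
time: 12.72
position: [0.5032, 0.1903, 0.164]
tool_rot: [-0.1, 0.957, 0.205]
ft_force: [-0.7, 0.5, -0.0]
grip_width: 0.499
```

```bash
python3 - <<'E'
from h import *
s=ctrl.get_state(); print(s['time'],th(),s['position'],s['grip_width'])
T=toolface(YAW,0)
plan([(BG+.028*N,T,5),(BG-.019*N,T,4)])
E
```

```text
12.725 0.009138774140268266 [0.50315113 0.19034946 0.16403178] 0.4987215934126162
9 [-0.02,-2.4,0.04,-0.002,0,0,  -0.02,-2.41,0.04,-0.002,0,0,  -0.02,-2.4,0.04,-0.001,0,-0.001,  -0.02,-2.41,0.03,-0.002,-0.001,0,  -0.02,-2.4,0.02,-0.002,0,0,  1.17,0,0,0,0,0,  1.18,0,0,0,0,0,  1.17,0,0,0,0,0,  1.18,0,0,0,0,0]
max/row mm 24.10414902044874 rad 0.0022360679774997894
```

Request:
step_arm(increments=[0,-2.4,0.03,0,0,0,0,-2.4,0.03,0,0,0,0,-2.4,0.03,0,0,0,0,-2.4,0.03,0,0,0,-0.05,-2.4,0.03,0,0,0,0,0,0,0,0,0])

```text
time: 13.48
position: [0.5309, 0.072, 0.1645]
tool_rot: [-0.097, 0.957, 0.202]
ft_force: [0.8, 1.3, -0.5]
grip_width: 0.499
```

```bash
python3 - <<'E'
from h import *
s=ctrl.get_state(); print(s['time'],th(),s['position'],BG+.028*N)
snap('wrist','w5.png')
T=toolface(YAW,0)
plan([(BG-.019*N,T,4)])
for r in ctrl.spot_point('wrist','dial_grip')[:1]: print(w('wrist',r['xyz']),D)
for r in ctrl.spot_point('wrist','bolt_grip')[:1]: print(w('wrist',r['xyz']),BG)
E
```

```text
13.475 0.012338448113018654 [0.53086425 0.07195367 0.16450816] [0.53041481 0.07323732 0.16543982]
4 [1.15,0,0.01,-0.003,0,0,  1.15,0,0.01,-0.002,0,0,  1.15,0,0.01,-0.003,0,-0.001,  1.15,0.01,0.02,-0.003,0,0]
max/row mm 11.502173707608488 rad 0.0031622776601683794
[0.51623741 0.19689283 0.14229982] [0.5187 0.193  0.142 ]
[0.54530916 0.07791605 0.13858585] [0.54606655 0.07683609 0.14250356]
```

View pics/w5.png

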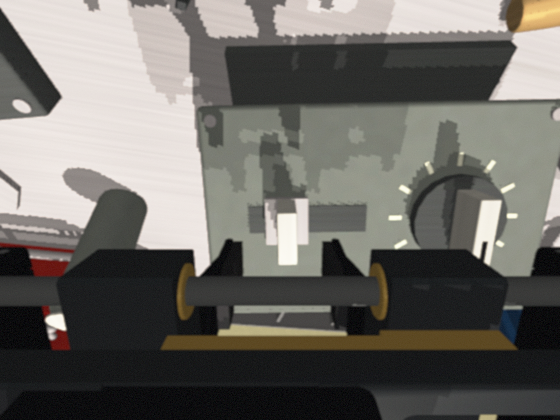

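Request:
step_arm(increments=[1.15,0,0,0,0,0,1.15,0,0,0,0,0,1.15,0,0,0,0,0,1.1,0,0,0,0,0])

```text
time: 14.12
position: [0.5562, 0.0796, 0.1252]
tool_rot: [-0.1, 0.959, 0.205]
ft_force: [-0.5, -0.1, -0.2]
grip_width: 0.497
```

Request:
step_arm(increments=[0,0,0,0,0,0,0,0,0,0,0,0,0,0,0,0,0,0,0,0,0,0,0,0,0,0,0,0,0,0,0,0,0,0,0,0], fingers=0)

```text
time: 14.88
position: [0.5558, 0.0809, 0.127]
tool_rot: [-0.101, 0.957, 0.207]
ft_force: [-2.5, 5.1, 0.9]
grip_width: 0.132
```

Request:
step_arm(increments=[0,0.6,0,0,0,0,0,0.6,0,0,0,0,0,0.6,0,0,0,0,0,0.6,0,0,0,0,0,0.5,0,0,0,0,0,0,0,0,0,0])

```text
time: 15.62
position: [0.5494, 0.1081, 0.127]
tool_rot: [-0.1, 0.958, 0.205]
ft_force: [-6.7, -1.8, 6.7]
grip_width: 0.134
```

```bash
python3 - <<'E'
from h import *
s=ctrl.get_state(); p=pose()[0]; print(s['time'],s['position'],(p-BG)@-RR,(p-BG)@N,(p-BG)@U,s['ft_force'],s['torque'],s['grip_width'])
E
```

```text
15.625 [0.54944732 0.10806347 0.12697022] 0.029675719298925214 -0.018627569415920902 -0.0004786230099926397 [-6.72851593 -1.76596651  6.7139561 ] [-0.17371272  0.94363837  0.27193092] 0.13427414556011588
```

Request:
step_arm(increments=[0,0.2,0,0,0,0,0,0.2,0,0,0,0,0,0.2,0,0,0,0,0,0,0,0,0,0])

```text
time: 16.12
position: [0.5489, 0.1104, 0.127]
tool_rot: [-0.1, 0.958, 0.2]
ft_force: [-4.3, -10.2, 6.5]
grip_width: 0.137
```

```bash
python3 - <<'E'
from h import *
s=ctrl.get_state(); p=pose()[0]; print(s['time'],s['position'],(p-BG)@-RR,s['ft_force'],'along y',s['ft_force']@-RR)
E
```

```text
16.125 [0.54888233 0.11038014 0.12697393] 0.032060083753324434 [ -4.31249736 -10.21107185   6.45081596] along y -8.985060626436946
```

Request:
step_arm(increments=[0,0,0,0,0,0,0,0,0,0,0,0,0,0,0,0,0,0], fingers=45)

```text
time: 16.5
position: [0.5482, 0.1141, 0.1265]
tool_rot: [-0.1, 0.958, 0.205]
ft_force: [1.0, -0.1, 0.1]
grip_width: 0.387
```

Request:
step_arm(increments=[-1,0,0,0,0,0,-1.5,0,0,0,0,0,-1.8,0,0,0,0,0,-1.5,0,0,0,0,0])

```text
time: 17.0
position: [0.5214, 0.1105, 0.1715]
tool_rot: [-0.102, 0.961, 0.211]
ft_force: [0.0, 0.8, 0.6]
grip_width: 0.45
```

```bash
python3 - <<'E'
from h import *
s=ctrl.get_state(); print(s['time'],s['position'],s['joint_positions'].round(2))
a=snap('wrist','w6.png')
for r in ctrl.spot_point('wrist','bolt_grip')[:1]: q=w('wrist',r['xyz']); print(q,(q-BG)@-RR)
b=snap('scene','sc6.png')
for n in ['stud_seat','stud_head','plate','plate_fin']:
  for r in ctrl.spot_point('scene',n)[:2]: print(n,round(r['score'],2),w('scene',r['xyz']).round(4))
E
```

```text
17.0 [0.52139358 0.11051879 0.17153198] [-0.08 -0.3  -0.16  2.32 -0.08  0.52  1.59]
[0.53748127 0.0983499  0.14092163] 0.022890529129934348
stud_seat 0.56 [ 0.5373 -0.1884  0.0269]
stud_head 0.64 [ 0.5343 -0.1942  0.0546]
plate 0.82 [ 0.4832 -0.3686  0.0041]
plate 0.56 [ 0.3755 -0.5364  0.0023]
plate_fin 0.76 [ 0.3505 -0.4932  0.0302]
plate_fin 0.61 [ 0.4945 -0.4213  0.0294]
```

View pics/w6.png

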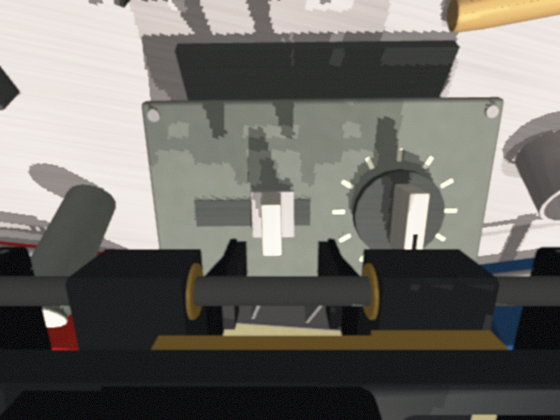

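```bash
python3 - <<'E'
import cv2,numpy as np
a=cv2.imread('pics/w5.png')[180:250,230:390];b=cv2.imread('pics/w6.png')[180:250,180:340]
cv2.imwrite('pics/c6.png',cv2.resize(np.vstack([a,b]),None,fx=4,fy=4,interpolation=2))
E
```

```text
(no output)
```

View pics/c6.png

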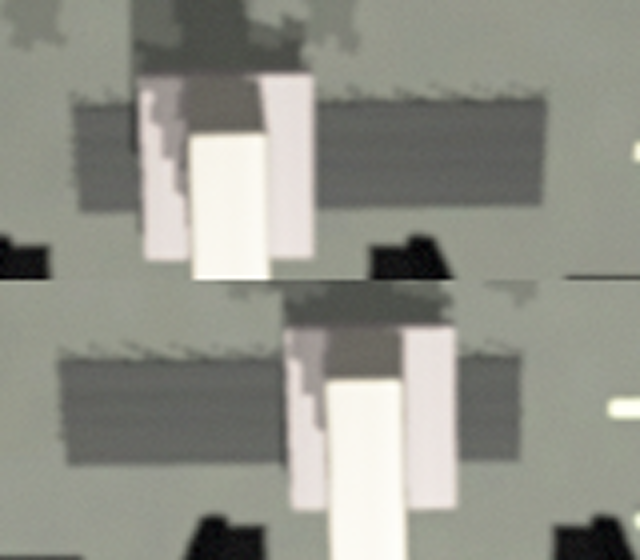

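```bash
python3 - <<'E'
from h import *
plan([([.50,.02,.26],down(np.radians(80)),6),([.50,-.2,.26],down(np.radians(45)),8),([.495,-.42,.14],down(np.radians(15)),9)])
E
```

```text
12 [-1.61,-1.33,0.3,0.063,0.1,-0.021,  -1.61,-1.35,0.21,0.064,0.099,-0.021,  -1.6,-1.38,0.15,0.063,0.1,-0.021,  -1.58,-1.4,0.08,0.063,0.099,-0.021,  -1.56,-1.43,0,0.064,0.1,-0.021,  -1.52,-1.46,-0.05,0.063,0.099,-0.021,  0,-2.71,0.48,0.076,0,0,  0,-2.66,0.68,0.077,0,0,  0,-2.61,0.88,0.076,0,0,  0,-2.52,1.08,0.076,0,0,  0,-2.44,1.27,0.077,0,0,  0.01,-2.34,1.46,0.076,0,0]
11 [0,-2.22,1.62,0.076,0.001,0,  0,-2.08,1.79,0.077,0,0,  1.33,-1.77,1.69,0.058,0,0,  1.34,-1.66,1.79,0.058,0,0,  1.33,-1.56,1.88,0.058,0,0,  1.33,-1.45,1.97,0.059,0,0,  1.33,-1.33,2.06,0.058,0,0,  1.34,-1.21,2.12,0.058,0,0,  1.33,-1.08,2.2,0.058,0,0,  1.33,-0.96,2.25,0.058,0,0,  1.33,-0.82,2.3,0.058,0,0]
max/row mm 27.895160870659986 rad 0.12056948204251357
```

Request:
step_arm(increments=[-1.61,-1.33,0.3,0.063,0.1,-0.021,-1.61,-1.35,0.21,0.064,0.099,-0.021,-1.6,-1.38,0.15,0.063,0.1,-0.021,-1.58,-1.4,0.08,0.063,0.099,-0.021,-1.56,-1.43,0,0.064,0.1,-0.021,-1.52,-1.46,-0.05,0.063,0.099,-0.021,0,-2.71,0.48,0.076,0,0,0,-2.66,0.68,0.077,0,0,0,-2.61,0.88,0.076,0,0,0,-2.52,1.08,0.076,0,0,0,-2.44,1.27,0.077,0,0,0,-2.34,1.46,0.076,0,0], fingers=55)

```text
time: 18.85
position: [0.5, -0.1473, 0.2603]
tool_rot: [0.499, 1.511, -0.5]
ft_force: [0.4, 0.5, -0.1]
grip_width: 0.547
```

Request:
step_arm(increments=[0,-2.22,1.62,0.076,0,0,0,-2.08,1.79,0.077,0,0,0,0,0,0,0,0,0,0,0,0,0,0])

```text
time: 19.35
position: [0.5003, -0.1996, 0.26]
tool_rot: [0.614, 1.482, -0.614]
ft_force: [1.4, 0.5, 0.4]
grip_width: 0.554
```

```bash
python3 - <<'E'
from h import *
s=ctrl.get_state(); print(s['time'],s['position'],s['joint_positions'].round(2),abs(s['qd']).max())
c=ctrl.camera_params('wrist')
a=snap('wrist','w7.png')
for n in ['stud_seat','stud_head','plate','plate_fin']:
  for r in ctrl.spot_point('wrist',n)[:2]: q=w('wrist',r['xyz']); print(n,round(r['score'],2),q.round(4),proj('wrist',q).round(1))
import json; json.dump({k:(np.array(v).tolist()) for k,v in c.items()},open('c7.json','w'))
E
```

```text
19.35 [ 0.50030323 -0.19957965  0.26004611] [ 0.26  0.07  0.08  1.68 -0.01  1.4   1.12] 0.014953522620614291
stud_seat 0.61 [ 0.5398 -0.1905  0.0269] [307.1 194.8]
stud_seat 0.19 [0.5623 0.1535 0.0028] [535.4  -1.7]
stud_head 0.59 [ 0.5371 -0.1863  0.0508] [309.7 195.6]
plate 0.61 [ 0.4835 -0.3686  0.0008] [188.3 248.6]
plate_fin 0.95 [ 0.3544 -0.4969  0.0267] [ 47.9 255.8]
```

View pics/w7.png

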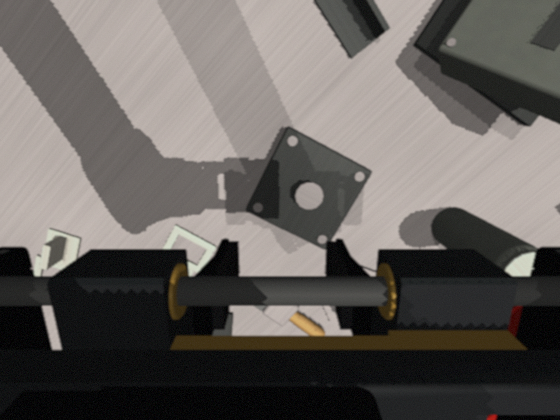

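```bash
python3 - <<'E'
from h import *
import json
c={k:np.array(v) for k,v in json.load(open('c7.json')).items()}
im=cv2.imread('pics/w7.png'); g=im.max(2)
cv2.imwrite('pics/w7z.png',cv2.resize(im[110:260,230:390],None,fx=4,fy=4,interpolation=2))
sub=(g[175:215,288:330]>110).astype(np.uint8); nn,lab,st,ce=cv2.connectedComponentsWithStats(sub); print(st,ce+[288,175])
for p in [ (309,195)]: print(onplane('wrist',p,[0,0,.052],np.array([0,0,1]),c))
q=[onplane('wrist',p,[0,0,.03],np.array([0,0,1.]),c) for p in [(288,127),(371,171),(332,247),(247,208)]]
print(np.round(q,4),np.mean(q,0),[np.linalg.norm(q[i]-q[i-1]) for i in range(4)],[np.degrees(np.arctan2(*(q[i]-q[i-1])[1::-1])) for i in range(4)])
E
```

```text
[[   0    0   42   40 1074]
 [   7    7   29   28  606]] [[308.18435754 193.85102421]
 [309.05940594 195.65016502]]
[ 0.53555241 -0.18672163  0.052     ]
[[ 0.4627 -0.1493  0.03  ]
 [ 0.5729 -0.1138  0.03  ]
 [ 0.6137 -0.2167  0.03  ]
 [ 0.4971 -0.2571  0.03  ]] [ 0.53660829 -0.1842251   0.03      ] [np.float64(0.11315636462115883), np.float64(0.11577522813842409), np.float64(0.11061486548717475), np.float64(0.1233889926627559)] [np.float64(107.72367414316103), np.float64(17.84128147014881), np.float64(-68.34876855097411), np.float64(-160.86505457127018)]
```

View pics/w7z.png

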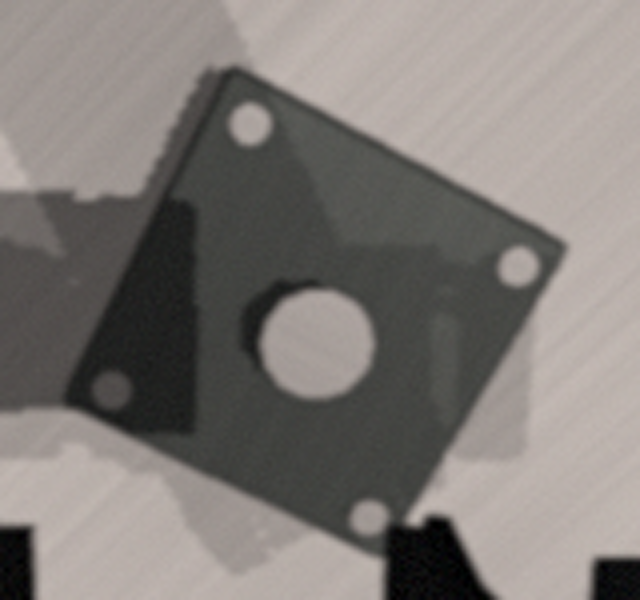

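Request:
step_arm(increments=[1.33,-1.77,1.69,0.058,0,0,1.34,-1.66,1.79,0.058,0,0,1.33,-1.56,1.88,0.058,0,0,1.33,-1.45,1.97,0.059,0,0,1.33,-1.33,2.06,0.058,0,0,1.34,-1.21,2.12,0.058,0,0,1.33,-1.08,2.2,0.058,0,0,1.33,-0.96,2.25,0.058,0,0,1.33,-0.82,2.3,0.058,0,0,0,0,0,0,0,0,0,0,0,0,0,0])

```text
time: 20.98
position: [0.4954, -0.4199, 0.1404]
tool_rot: [1.014, 1.321, -1.014]
ft_force: [0.6, 0.9, 0.9]
grip_width: 0.552
```

```bash
python3 - <<'E'
from h import *
s=ctrl.get_state(); print(s['time'],s['position'],s['joint_positions'].round(2),abs(s['qd']).max())
c=ctrl.camera_params('wrist')
a=snap('wrist','w8.png')
for n in ['plate','plate_fin']:
  for r in ctrl.spot_point('wrist',n)[:2]: q=w('wrist',r['xyz']); print(n,round(r['score'],2),q.round(4),proj('wrist',q).round(1))
import json; json.dump({k:(np.array(v).tolist()) for k,v in c.items()},open('c8.json','w'))
E
```

```text
20.975 [ 0.49544355 -0.41985756  0.14042493] [ 0.46  0.37  0.25  1.57 -0.1   1.22  1.  ] 0.01662229114361101
plate_fin 0.96 [ 0.4982 -0.4171  0.0256] [283.5 201.6]
plate_fin 0.58 [ 0.3546 -0.4957  0.0232] [114.  240.5]
```

View pics/w8.png

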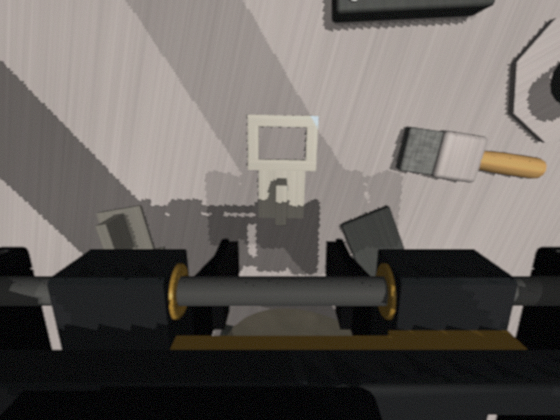

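```bash
python3 - <<'E'
import cv2
im=cv2.imread('pics/w8.png'); cv2.imwrite('pics/w8z.png',cv2.resize(im[105:245,225:345],None,fx=5,fy=5,interpolation=2))
E
```

```text
(no output)
```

View pics/w8z.png

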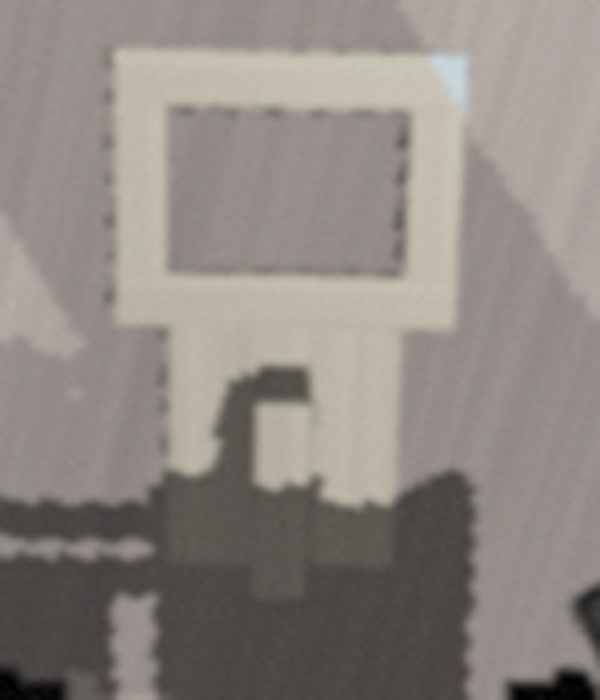

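```bash
python3 - <<'E'
from h import *
import json
c={k:np.array(v) for k,v in json.load(open('c8.json')).items()}
Z=np.array([0,0,1.])
P=lambda p,z=.004:onplane('wrist',(225+p[0]/5-.4,105+p[1]/5-.4),[0,0,z],Z,c)[:2]
TL,TR,BR,BL,T2,T1=[P(p) for p in [(115,50),(468,57),(456,328),(117,323),(392,566),(165,564)]]
az=lambda a:np.degrees(np.arctan2(a[1],a[0])); L=np.linalg.norm
print('x az',az(BL-TL),az(BR-TR),az((T1+T2)/2-(TL+TR)/2),'y az',az(TR-TL),az(BR-BL),az(T2-T1))
print('sizes',L(TR-TL),L(BL-TL),L(BR-TR),L((T1+T2)/2-(TL+TR)/2))
print('eye ctr',(TL+TR+BR+BL)/4, 'from tail', )
m0=(TL+TR)/2; p=((T1+T2)/2-m0); p/=L(p); print('ctr',m0+p*.025,(T1+T2)/2-p*.072,p)
F1,F2=P((281,402),.038),P((279,598),.038); print('fin',F1,F2,(F1+F2)/2,L(F2-F1),az(F2-F1))
E
```

```text
x az -76.2088684566737 -75.78666169251207 -76.42094087587644 y az 13.959032131003168 14.195609417525002 14.511520895134343
sizes 0.06341005913598917 0.04933893425248976 0.049075884451687785 0.09657605699443106
eye ctr [ 0.48362155 -0.36942037] from tail
ctr [ 0.48353839 -0.36984901] [ 0.48343885 -0.36943692] [ 0.23478686 -0.97204688]
fin [ 0.49055204 -0.40064034] [ 0.49927169 -0.43453874] [ 0.49491186 -0.41758954] 0.03500191142559106 -75.5746064587769
```

Request:
step_arm(increments=[2.6,0,-0.17,0.017,0,0,3,0,0,0,0,0,3,0,0,0,0,0,2.6,0,0,0,0,0,1.4,0,0,0,0,0,0.6,0,0,0,0,0,0,0,0,0,0,0], fingers=40)

```text
time: 22.0
position: [0.4951, -0.4188, 0.009]
tool_rot: [1.026, 1.314, -1.027]
ft_force: [-0.3, 0.0, -0.4]
grip_width: 0.398
```

```bash
python3 - <<'E'
from h import *
s=ctrl.get_state(); print(s['time'],s['position'],s['ft_force'],pose()[1].as_matrix().round(3))
a=snap('wrist','w9.png')
E
```

```text
22.0 [ 0.4950635  -0.41884742  0.00904975] [-0.31051698  0.02417923 -0.36223209] [[ 0.001  0.97   0.242]
 [-0.001  0.242 -0.97 ]
 [-1.     0.001  0.001]]
```

View pics/w9.png

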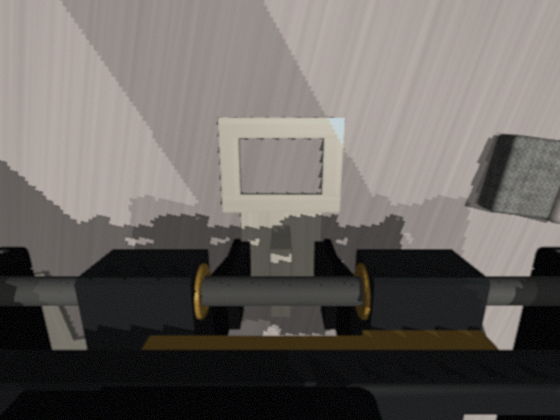

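Request:
step_arm(increments=[0,0,0,0,0,0,0,0,0,0,0,0,0,0,0,0,0,0,0,0,0,0,0,0,0,0,0,0,0,0], fingers=0, force=45)

```text
time: 22.68
position: [0.4948, -0.4189, 0.0088]
tool_rot: [1.027, 1.314, -1.027]
ft_force: [0.4, 0.4, 1.8]
grip_width: 0.112
```

Request:
step_arm(increments=[-1,0,0,0,0,0,-2.5,0,0,0,0,0,-2.5,0,0,0,0,0,-2.5,0,0,0,0,0,-2.5,0,0,0,0,0,0,0,0,0,0,0])

```text
time: 23.42
position: [0.4958, -0.4198, 0.1211]
tool_rot: [1.026, 1.309, -1.026]
ft_force: [0.2, -0.0, -2.2]
grip_width: 0.109
```

```bash
python3 - <<'E'
from h import *
s=ctrl.get_state(); print(s['time'],s['position'],s['ft_force'],s['grip_width'])
a=snap('wrist','w10.png')
cv2.imwrite('pics/w10z.png',cv2.resize(a[100:240,200:360],None,fx=4,fy=4,interpolation=2)[:,:,::-1])
E
```

```text
23.425 [ 0.49582088 -0.41977313  0.12107478] [ 0.21669918 -0.01686528 -2.20058777] 0.10935573798393437
```

View pics/w10z.png

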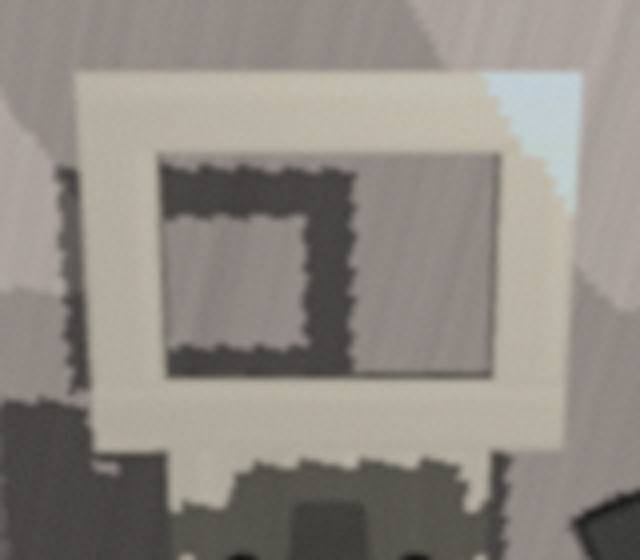

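```bash
python3 - <<'E'
from h import *
c=ctrl.camera_params('wrist'); f=210/np.tan(np.radians(c['vertical_fov']/2))
obj=np.array([(-25,-32,4),(-25,32,4),(25,32,4),(25,-32,4),(-15,-22,4),(-15,22,4),(15,22,4),(15,-22,4)],float)/1000
px=np.array([(77,72),(583,72),(565,450),(92,450),(155,152),(498,153),(492,378),(165,378)],float)/4+[199.6,99.6]
K=np.array([[f,0,c['cx']],[0,f,c['cy']],[0,0,1]])
ok,rv,tv=cv2.solvePnP(obj,px,K,None); pr=cv2.projectPoints(obj,rv,tv,K,None)[0][:,0]; print('err',np.abs(pr-px).max())
Rc=np.array(c['R']); X=Rc.T@(tv[:,0]-c['t']); Rp=Ro.from_matrix(Rc.T)*Ro.from_rotvec(rv[:,0])
p,R=pose(); print('eye in tool mm',R.inv().apply(X-p)*1000); print('R tool<-plate',(R.inv()*Rp).as_matrix().round(3))
E
```

```text
err 0.593397200376728
eye in tool mm [  9.58805025   0.9876653  -50.55546974]
R tool<-plate [[-0.016 -0.007 -1.   ]
 [ 0.001  1.    -0.007]
 [ 1.    -0.001 -0.016]]
```

```bash
cat >> h.py <<'E'
M=Ro.from_matrix([[0,0,-1],[0,1,0],[1,0,0]]); EIT=np.array([.009,.0005,-.0506]); Sd=np.array([.5358,-.187,.030]); PSI=np.radians(-25)
def plp(xin,zin,al,lat=0,psi=PSI):
    Rz=Ro.from_euler('z',psi); Rp=Rz*Ro.from_euler('y',-al); Rt=Rp*M.inv()
    E=Sd+Rz.apply([xin/1e3,lat/1e3,zin/1e3])+Rp.apply([.015,0,0]); return E-Rt.apply(EIT),Rt
def now(psi=PSI):
    p,R=pose(); Rz=Ro.from_euler('z',psi); Rp=R*M; i=p+R.apply(EIT)+Rp.apply([-.015,0,0])
    q=Rz.inv().apply(i-Sd)*1e3; e=(Rz.inv()*Rp).as_euler('ZYX'); return 'in x,lat,z',q.round(2),'yaw,tilt,roll',e.round(3)*[1,-1,1]
E
python3 - <<'E'
from h import *
a=plp(-24,65,.54); b=plp(-24,65,.25); print(a[0],b[0])
plan([(*plp(-45,90,.1,psi=np.radians(-50)),8),(*a,8)])
E
```

```text
[ 0.56063765 -0.19913367  0.1364467 ] [ 0.5694248  -0.20323119  0.11994991]
12 [-0.21,1.3,-2.47,-0.057,-0.012,0.003,  -0.23,1.44,-2.39,-0.056,-0.012,0.002,  -0.26,1.57,-2.3,-0.057,-0.012,0.003,  -0.28,1.69,-2.2,-0.057,-0.012,0.003,  -0.3,1.83,-2.1,-0.056,-0.012,0.003,  -0.31,1.93,-2,-0.057,-0.012,0.002,  -0.34,2.05,-1.87,-0.057,-0.012,0.003,  -0.36,2.16,-1.75,-0.056,-0.012,0.003,  0,0.15,0.07,-0.052,-0.054,0.017,  0,0.14,0.09,-0.052,-0.054,0.018,  0.01,0.14,0.08,-0.053,-0.054,0.017,  0.02,0.13,0.1,-0.052,-0.054,0.017]
4 [0.02,0.12,0.1,-0.052,-0.054,0.017,  0.03,0.13,0.11,-0.052,-0.055,0.018,  0.04,0.11,0.11,-0.053,-0.054,0.017,  0.05,0.11,0.11,-0.052,-0.054,0.017]
max/row mm 28.031589323475757 rad 0.0778010282708397
```

Request:
step_arm(increments=[-0.21,1.3,-2.47,-0.057,-0.012,0.003,-0.23,1.44,-2.39,-0.056,-0.012,0.002,-0.26,1.57,-2.3,-0.057,-0.012,0.003,-0.28,1.69,-2.2,-0.057,-0.012,0.003,-0.3,1.83,-2.1,-0.056,-0.012,0.003,-0.31,1.93,-2,-0.057,-0.012,0.002,-0.34,2.05,-1.87,-0.057,-0.012,0.003,-0.36,2.16,-1.75,-0.056,-0.012,0.003,0,0.15,0.07,-0.052,-0.054,0.017,0,0.14,0.09,-0.052,-0.054,0.018,0.01,0.14,0.08,-0.053,-0.054,0.017,0.02,0.13,0.1,-0.052,-0.054,0.017])

```text
time: 24.98
position: [0.5543, -0.1993, 0.1356]
tool_rot: [0.426, 1.196, -0.548]
ft_force: [-0.5, -0.3, -1.8]
grip_width: 0.108
```

Request:
step_arm(increments=[0.02,0.12,0.1,-0.052,-0.054,0.017,0.03,0.13,0.11,-0.052,-0.055,0.018,0.04,0.11,0.11,-0.053,-0.054,0.017,0.05,0.11,0.11,-0.052,-0.054,0.017,0,0,0,0,0,0,0,0,0,0,0,0])

```text
time: 25.72
position: [0.5608, -0.1985, 0.1364]
tool_rot: [0.225, 1.015, -0.396]
ft_force: [0.4, 0.1, -1.6]
grip_width: 0.11
```

```bash
python3 - <<'E'
from h import *
s=ctrl.get_state(); print(s['time'],s['position'],s['ft_force'],s['joint_positions'].round(2)); print(*now())
a=snap('wrist','w11.png')
print(proj('wrist',Sd+[0,0,.022]))
plan([(*plp(-24,30,.54),4)])
E
```

```text
25.725 [ 0.56078377 -0.19846032  0.13635989] [ 0.38646668  0.06577963 -1.62690682] [ 0.18 -0.08  0.05  2.18  0.22  0.51  1.2 ]
in x,lat,z [-24.21   0.67  64.99] yaw,tilt,roll [0.    0.539 0.   ]
[279.17252828 128.33079109]
4 [0.75,-0.02,-0.45,0,0,0,  0.75,-0.01,-0.45,0,-0.001,0,  0.75,-0.02,-0.46,0,0,0,  0.75,-0.01,-0.45,0,0,0]
max/row mm 8.80056816347672 rad 0.001
```

View pics/w11.png

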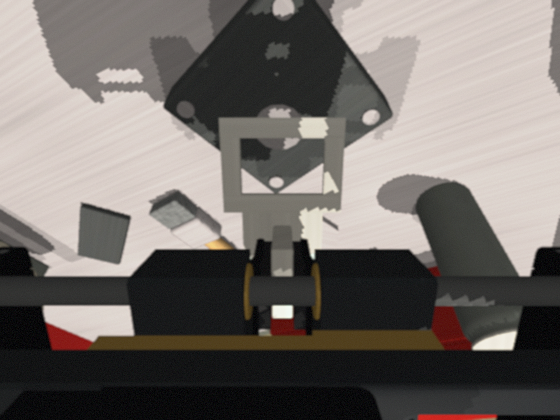

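Request:
step_arm(increments=[0.75,-0.02,-0.45,0,0,0,0.75,-0.01,-0.45,0,0,0,0.75,-0.02,-0.46,0,0,0,0.75,-0.01,-0.45,0,0,0,0,0,0,0,0,0])

```text
time: 26.4
position: [0.5591, -0.1992, 0.0994]
tool_rot: [0.225, 1.018, -0.397]
ft_force: [1.1, 0.3, -1.3]
grip_width: 0.11
```

```bash
python3 - <<'E'
from h import *
s=ctrl.get_state(); print(s['time'],s['ft_force']); print(*now())
a=snap('wrist','w12.png'); b=snap('side','s12.png')
print(proj('wrist',Sd+[0,0,.022]))
cv2.imwrite('pics/c12.png',np.hstack([cv2.resize(a[80:230,190:370],(540,450),interpolation=2),cv2.resize(b[150:240,260:345],(425,450),interpolation=2)[:,:250]])[:,:,::-1])
cv2.imwrite('pics/c12b.png',cv2.resize(b[140:240,250:360],None,fx=6,fy=6,interpolation=2)[:,:,::-1])
plan([(*plp(-24,10,.54),3)])
E
```

```text
26.4 [ 1.1340691   0.2819686  -1.27872607]
in x,lat,z [-25.54  -0.74  28.13] yaw,tilt,roll [ 0.001  0.536 -0.001]
[280.74229997 162.90610107]
3 [0.56,0.02,-0.32,0,0,0,  0.56,0.01,-0.32,0,-0.001,0,  0.57,0.02,-0.31,0,0,0]
max/row mm 6.491532946846993 rad 0.001
```

View pics/c12.png

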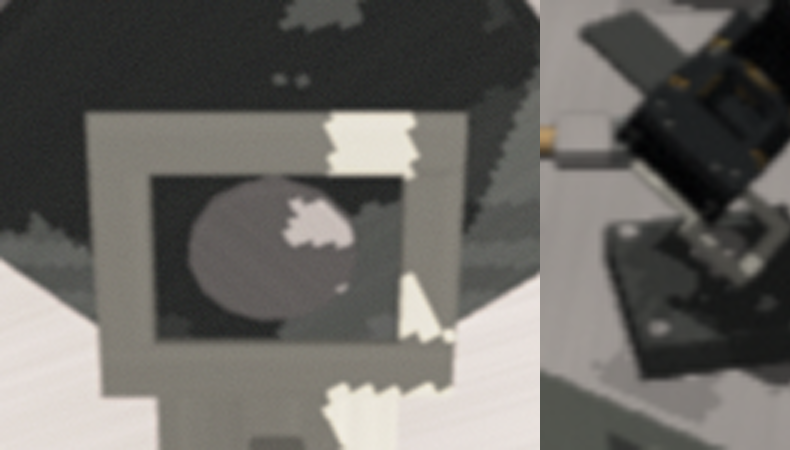

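View pics/c12b.png

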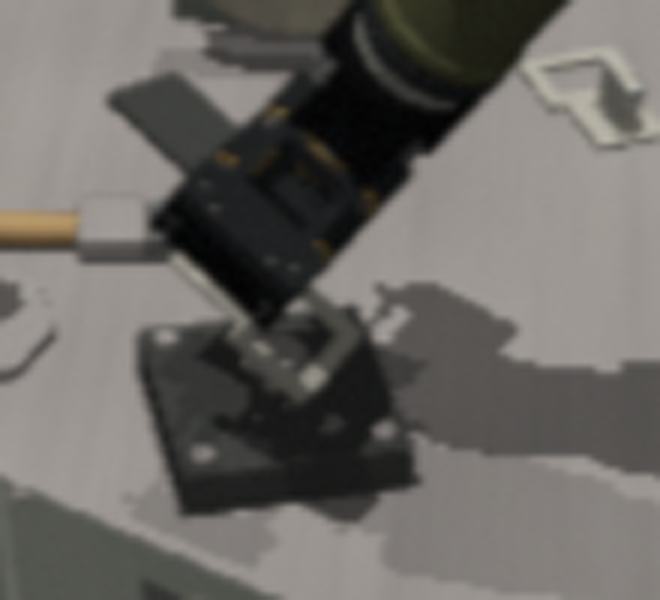

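```bash
python3 - <<'E'
from h import *
plan([(*plp(-25,10,.54,-1.6),4)])
E
```

```text
4 [0.41,-0.03,-0.26,0,0,0,  0.41,-0.02,-0.26,0,-0.001,0,  0.41,-0.03,-0.26,0,0,0,  0.4,-0.03,-0.26,0,0,0]
max/row mm 4.864154602806123 rad 0.001
```

Request:
step_arm(increments=[0.41,-0.03,-0.26,0,0,0,0.41,-0.02,-0.26,0,-0.001,0,0.41,-0.03,-0.26,0,0,0,0.4,-0.03,-0.26,0,0,0,0,0,0,0,0,0])

```text
time: 27.12
position: [0.5585, -0.2, 0.0808]
tool_rot: [0.225, 1.015, -0.397]
ft_force: [-0.2, -0.9, -1.4]
grip_width: 0.113
```

```bash
python3 - <<'E'
from h import *
s=ctrl.get_state(); print(s['time'],s['ft_force'],s['torque']); print(*now())
a=snap('wrist','w13.png')
print(proj('wrist',Sd+[0,0,.022]))
cv2.imwrite('pics/c13.png',cv2.resize(a[80:230,190:370],(720,600),interpolation=2)[:,:,::-1])
plan([(*plp(-5.5,10,.54,-1.6),6)])
E
```

```text
27.125 [-0.22348991 -0.9214543  -1.41990606] [0.37805384 0.49231059 0.03216731]
in x,lat,z [-25.61  -1.71   9.42] yaw,tilt,roll [ 0.     0.538 -0.   ]
[282.76759763 186.5572083 ]
6 [0.17,0,0.28,0,0,0,  0.16,0,0.29,0,0,0,  0.17,0,0.28,0,0,0,  0.16,0,0.29,0,-0.001,0,  0.17,0,0.28,0,0,0,  0.17,0,0.29,0,0,0]
max/row mm 3.361547262794322 rad 0.001
```

View pics/c13.png

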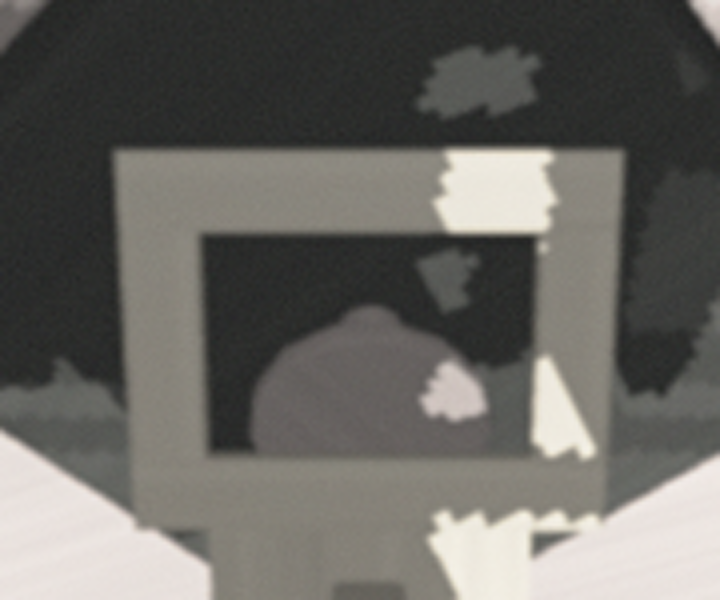

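Request:
step_arm(increments=[0.17,0,0.28,0,0,0,0.16,0,0.29,0,0,0,0.17,0,0.28,0,0,0,0.16,0,0.29,0,0,0,0.17,0,0.28,0,0,0,0.17,0,0.29,0,0,0,0,0,0,0,0,0])

```text
time: 28.05
position: [0.5771, -0.2086, 0.0817]
tool_rot: [0.225, 1.014, -0.397]
ft_force: [-0.4, -0.1, -0.5]
grip_width: 0.108
```

```bash
python3 - <<'E'
from h import *
s=ctrl.get_state(); print(s['time'],s['ft_force'],s['torque']); print(*now())
a=snap('wrist','w14.png')
cv2.imwrite('pics/c14.png',cv2.resize(a[80:230,190:370],(720,600),interpolation=2)[:,:,::-1])
E
```

```text
28.05 [-0.35005864 -0.0965801  -0.45395264] [0.36532915 0.5829226  0.0698748 ]
in x,lat,z [-5.12 -1.6  10.29] yaw,tilt,roll [ 0.    0.54 -0.  ]
```

View pics/c14.png

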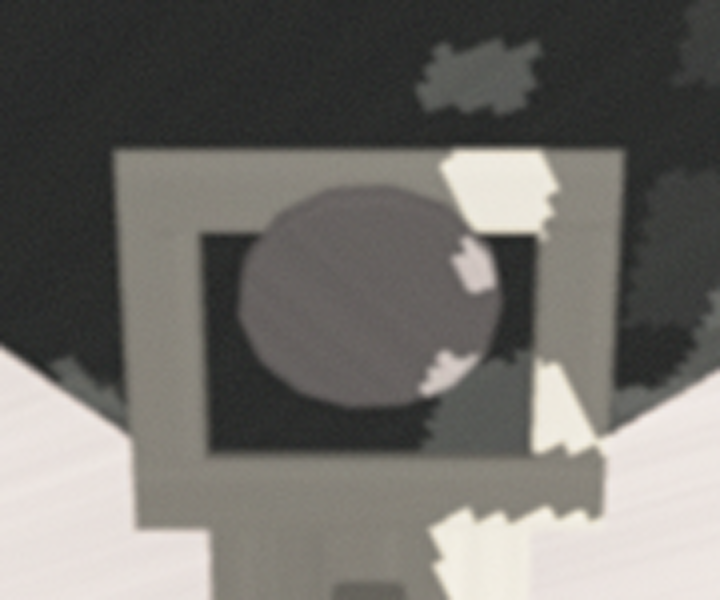

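```bash
python3 - <<'E'
from h import *
plan([(*plp(-5.3,9.5,.25,-1.6),5),(*plp(-5.3,8.5,0.0,-1.6),5)])
E
```

```text
10 [0.39,0,-0.01,0,0.058,0,  0.4,0,0.01,0,0.058,0,  0.39,0,0.04,0,0.058,0,  0.39,0,0.06,0,0.057,0,  0.39,0,0.08,0,0.058,0,  0.35,0,0,0,0.05,0,  0.35,0,0.01,0,0.05,0,  0.35,0,0.04,0,0.05,0,  0.34,0,0.05,0,0.05,0,  0.34,0,0.06,0,0.05,0]
max/row mm 4.001249804748512 rad 0.058
```

Request:
step_arm(increments=[0.39,0,-0.01,0,0.058,0,0.4,0,0.01,0,0.058,0,0.39,0,0.04,0,0.058,0,0.39,0,0.06,0,0.057,0,0.39,0,0.08,0,0.058,0])

```text
time: 28.72
position: [0.5858, -0.2126, 0.0645]
tool_rot: [0.288, 1.299, -0.37]
ft_force: [0.1, -1.2, -0.8]
grip_width: 0.109
```

Request:
step_arm(increments=[0.35,0,0,0,0.05,0,0.35,0,0.01,0,0.05,0,0.35,0,0.04,0,0.05,0,0.34,0,0.05,0,0.05,0,0.34,0,0.06,0,0.05,0,0,0,0,0,0,0])

```text
time: 29.48
position: [0.5895, -0.2144, 0.0467]
tool_rot: [0.342, 1.544, -0.342]
ft_force: [-0.2, 0.5, -0.6]
grip_width: 0.113
```

```bash
python3 - <<'E'
from h import *
s=ctrl.get_state(); print(s['time'],s['ft_force'],s['torque']); print(*now())
a=snap('wrist','w15.png')
cv2.imwrite('pics/c15.png',cv2.resize(a[80:230,190:370],(720,600),interpolation=2)[:,:,::-1])
plan([(*plp(-13,8,0.0,-1.6),3),(*plp(-13,0,0.0,-1.6),4)])
E
```

```text
29.475 [-0.22251534  0.47512082 -0.59100273] [ 0.1395811  -0.07700402 -0.01397199]
in x,lat,z [-5.37 -1.66  7.72] yaw,tilt,roll [ 0.    -0.001 -0.   ]
7 [0,0,-0.25,0,0,0,  0,0,-0.26,0,0,0,  0,0,-0.25,0,0.001,0,  0.2,0,0,0,0,0,  0.2,0,0,0,0,0,  0.2,0,0,0,0,0,  0.2,0,0,0,0,0]
max/row mm 2.6 rad 0.001
```

View pics/c15.png

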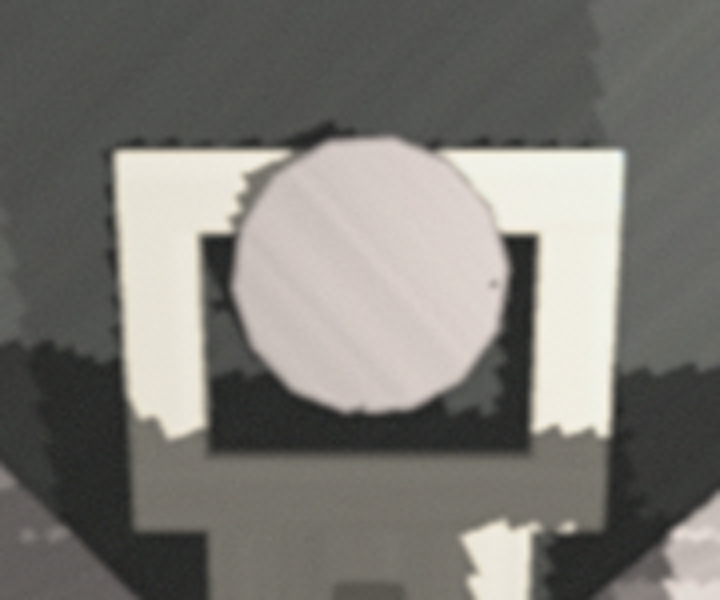

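Request:
step_arm(increments=[0,0,-0.25,0,0,0,0,0,-0.25,0,0,0,0,0,-0.25,0,0,0,0.2,0,0,0,0,0,0.2,0,0,0,0,0,0.2,0,0,0,0,0,0.1,0,0,0,0,0,0,0,0,0,0,0])

```text
time: 30.52
position: [0.5827, -0.2112, 0.0404]
tool_rot: [0.342, 1.543, -0.342]
ft_force: [0.7, -0.3, -1.1]
grip_width: 0.112
```

```bash
python3 - <<'E'
from h import *
s=ctrl.get_state(); print(s['time'],s['ft_force'],s['torque']); print(*now())
E
```

```text
30.525 [ 0.6959459  -0.33809861 -1.12232802] [ 0.09224221 -0.11432179  0.02416857]
in x,lat,z [-12.92  -1.61   1.41] yaw,tilt,roll [ 0.  0. -0.]
```

Request:
step_arm(increments=[0.1,0,0,0,0,0,0.1,0,0,0,0,0,0,0,0,0,0,0])

```text
time: 30.9
position: [0.5828, -0.2112, 0.0388]
tool_rot: [0.342, 1.543, -0.342]
ft_force: [-0.2, 0.6, -0.1]
grip_width: 0.107
```

Request:
step_arm(increments=[0.1,0,0,0,0,0,0,0,0,0,0,0])

```text
time: 31.15
position: [0.5828, -0.2112, 0.0387]
tool_rot: [0.342, 1.543, -0.342]
ft_force: [-1.7, 1.1, 5.9]
grip_width: 0.111
```

Request:
step_arm(increments=[-0.05,0,0,0,0,0,0,0,0,0,0,0,0,0,0,0,0,0,0,0,0,0,0,0], fingers=40)

```text
time: 31.65
position: [0.5827, -0.2112, 0.0379]
tool_rot: [0.342, 1.543, -0.342]
ft_force: [-0.3, -0.8, 0.0]
grip_width: 0.383
```

Request:
step_arm(increments=[-1,0,0,0,0,0,-1.5,0,0,0,0,0,-2.5,0,0,0,0,0,-3,0,0,0,0,0,-3,0,0,0,0,0,-3,0,0,0,0,0,0,0,0,0,0,0])

```text
time: 32.52
position: [0.5848, -0.2119, 0.1826]
tool_rot: [0.341, 1.536, -0.342]
ft_force: [-0.1, -0.2, -0.1]
grip_width: 0.4
```

```bash
python3 - <<'E'
from h import *
s=ctrl.get_state(); print(s['time'],s['position'],s['ft_force'],s['grip_width'])
a=snap('wrist','w16.png'); b=snap('side','s16.png'); e=snap('scene','sc16.png')
cv2.imwrite('pics/c16.png',np.hstack([cv2.resize(a[60:260,180:380],(400,400)),cv2.resize(b[180:330,220:340],(320,400))])[:,:,::-1])
for n in ['dial_grip','bolt_grip']:
  for r in ctrl.spot_point('side',n)[:1]: q=w('side',r['xyz']); print(n,q,(q-BG)@-RR)
E
```

```text
32.525 [ 0.5847571  -0.21188211  0.18259335] [-0.10809049 -0.24815705 -0.14460316] 0.39995248251934284
dial_grip [0.51779568 0.19600496 0.13893577] 0.12247343522294266
bolt_grip [0.53991736 0.10627428 0.14199932] 0.030067505883156764
```

View pics/c16.png

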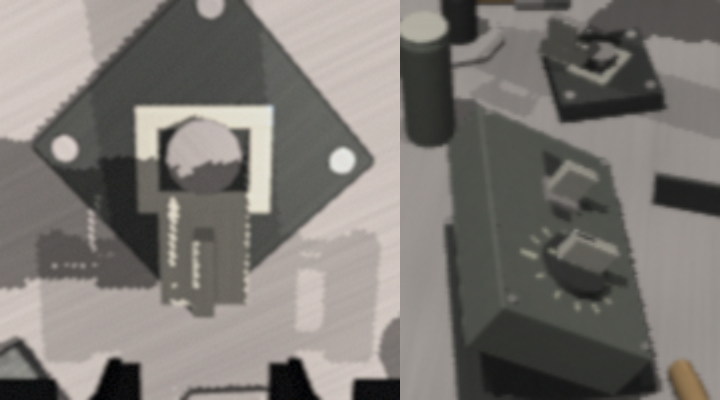

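View pics/sc16.png

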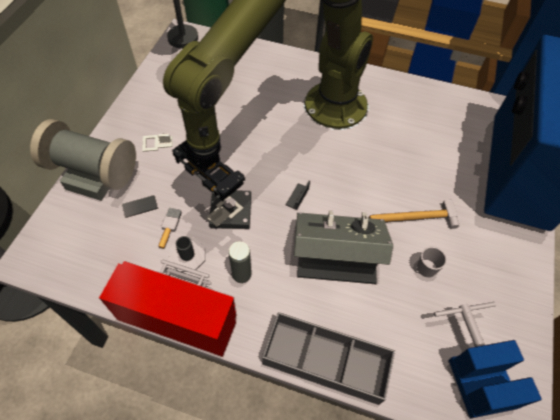

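```bash
python3 -c "
from h import *
print(ctrl.close_job())"
```

```text
the job is handed in; nothing more can be done
None
```

I did the lockout as asked and handed it in at about 32.7 s of the 72 s allowed.

- **Dial:** I turned it left to 11 (about −0.523 rad), right to 1 (+0.526) and left to 12 (+0.009), stopping about half a second or more on each. These angles come from the arm's pose while gripping. A picture at 11 and pictures after release at 12 agreed with them.
- **Bolt:** I slid it towards the dial until about 9 N pushed back, with roughly 30 mm of travel by the arm. The last side-camera check gave 30.1 mm. Two earlier picture estimates read lower: about 23 mm from the point finder in the wrist camera and about 28 mm from pixel measurements. I trusted the stop force and the later reading.
- **Plate:** I took the one farthest to the robot's left by its fin and tilted it about 31 degrees. The short rim went under the head without noticeable contact. I then levelled it, moved it so the stud sat mid-eye, lowered it until it touched the block and let go. The last wrist picture shows the stud through the eye and the plate lying flat.
- **Bystanders:** none looks moved in the last scene picture. I checked this only by eye.

At hand-in the gripper was about 14 cm above the plate and touching nothing.

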